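Shut the blow-gun air valve in the bench air box

TASK

Shut off the bench's blow-gun air: with your fingertips, push the loose cover of the white air box all the way aside, onto the box's blank half on the robot's right, then push the marked valve handle, the one with the round raised boss, round to its stop so that it lies fully across its pipe. Only push: do not lift the cover off its box, and leave the plain valve handle and the things lying about on the bench where they are.

Things in the scene. Friction and masses are not known exactly. Their poses are not given: they have to be found in the camera images.
- air_box: White bench air box, fixed, 184 (its x) x 460 (its y) x 82 mm tall. Origin: centre of its underside, on the bench. Its x points away from the robot, y to the robot's left (yaw up to 0.25 rad either way). The +y half is the valve chamber, the -y half is closed and blank, its top 73 mm up. Gauge and pipe stubs stick out up to 20 mm low on the front and back.
- chamber (a point): Centre of the valve chamber's floor, 6 mm above the bench, at y = 111 mm in the box's frame. The chamber is open-topped: x -76 to 76 mm, y 0 to 222 mm in the box's frame. Its long walls, 75 mm high, carry the cover; guide strips along the box's long edges (inner faces x = +-86 mm) and stops at both ends (inner faces y = +-224 mm) stand up to 82 mm.
- cover: Loose flat steel cover, 168 (x) x 214 (y) mm, 5 mm thick, 0.28 to 0.46 kg, lying on the box's walls between the guide strips. Origin: centre of its underside, 75 mm above the bench; axes as the box's. Starts over the chamber at y = 100 to 115 mm in the box's frame. Pushed by its rib to -y it slides (1 to 5 N) over the blank half to the end stop, where its origin is at y = -117 mm.
- rib_top (a point): Middle of the top of the cover's push rib, 27 mm above the cover's underside (102 mm above the bench), over the cover's centre. The steel rib is 90 mm long along x, 14 mm thick along y and stands 22 mm above the plate.
- marked_handle (a joint): Angle of the marked valve's handle (rad): 0 = open, along its pipe, pointing to -x of the box (towards the robot); 1.5708 = shut, at its stop, across the pipe, pointing to +y of the box (it turns clockwise seen from above). Starts at 0 to 0.3. Stays where it is left; about 3 N at the boss turns it.
- marked_pivot (a point): Turning axis of the marked handle, at mid-height of its bar, 46 mm above the bench. In the box's frame at x = 35 mm and y = 70 or 160 mm: the two valves trade places between runs. Its axes turn with the handle, which points along its -x.
- marked_tip (a point): Point in the marked handle under its boss, 43 mm from the axis, 46 mm above the bench. The handle is a dark steel bar 14 mm wide, 12 mm tall (40 to 52 mm above the bench), reaching 55 mm from the axis this way and 11 mm the other. On it here stands a round dark steel boss, 24 mm wide, 52 to 68 mm above the bench.
- plain_handle (a joint): Angle of the other valve's handle, same zero, sense and start range. Leave it as it is.
- plain_pivot (a point): Turning axis of the plain handle, 46 mm above the bench, 90 mm from the marked one along the box's y.
- plain_tip (a point): Point on the plain handle 43 mm from its axis, mid-height, 46 mm above the bench. The same bar without any boss.
- screwdriver: Screwdriver lying left of the air box, black handle; bystander, leave alone.
- brush: Wooden-handled dust brush lying right of the air box; bystander, leave alone.
- bit_holder: Clear tapered bit holder, 54 mm wide, 80 mm tall with its ring, standing behind the air box; origin under its centre; bystander, leave alone.
- screw_bowl: Open steel bowl, 68 mm wide, 26 mm tall, on the bench off the left (+y) end of the air box; origin under its centre; bystander, leave alone.
- memory_module: Green memory module lying flat, 30 x 68 x 4 mm, on the bench behind the air box; bystander, leave alone.
- cooling_fan: Flat cooling fan, 62 x 62 x 12 mm, behind the air box; bystander, leave alone.
- solder_spool: Spool of solder standing on its flange, 52 mm wide, 31 mm tall, right of the air box; bystander, leave alone.

How it is judged:
On the way, in this order (a step that is already met when the one before it is completed fails the run):
1. the cover is pushed aside over the blank half, the valve chamber uncovered (y of cover in the frame of air_box below -0.09 m and height (world z) of cover between 0.068 and 0.082 m and angle between cover's own z axis and vertical below 0.06 rad), for 0.2 s.
2. the marked handle is pushed shut (value of joint marked_handle above 1.4 rad), for 0.2 s.
At the end, for the whole second after the job is handed in: The cover lies flat and at rest on its box, its centre at least 90 mm to the blank side of the box's middle (chamber uncovered); the marked handle is turned to at least 1.4 rad of 1.57; the plain handle's tip is within 12 mm of its start and every bystander within 30 mm of its start (all of step 1 and linear speed of cover below 0.02 m/s and value of joint marked_handle above 1.4 rad and distance of plain_tip from where it was at the start of the episode below 0.012 m and distance of each of screwdriver, brush, bit_holder, screw_bowl, memory_module, cooling_fan, solder_spool from where it was at the start of the episode below 0.03 m); the robot touches nothing.
It fails at once if the cover is lifted or tipped off its box (height (world z) of cover above 0.092 m or height (world z) of cover below 0.06 m or angle between cover's own z axis and vertical above 0.2 rad).
It fails at once if the plain handle is turned (tip moved over 15 mm) (distance of plain_tip from where it was at the start of the episode above 0.015 m).
It fails at once if a bystander is moved or lifted over 40 mm (distance of any of screwdriver, brush, bit_holder, screw_bowl, memory_module, cooling_fan, solder_spool from where it was at the start of the episode above 0.04 m).
It also fails if it takes over 45 s, if anything falls off the work surface, if the arm or the gripper's body presses on something with over 40 N, if the wrist force passes 120 N, or if a joint passes its speed limit or range.

ROBOT

A 6-joint arm with a two-finger parallel gripper is mounted at the origin on the work surface. World frame = base frame: x ahead of the robot, y to its left, z up, the work surface at z = 0. Lengths are in m, angles in rad, forces in N, time in s.
With the tool pointing down it reaches from about 0.25 to 0.725 m from the base axis. Payload 4 kg.
Tool frame: the origin (TCP) lies at the centre of the arm's flange, where the gripper is bolted on; the fingertips stand 173 mm ahead of it and the grasp point (between the pads) lies 155 mm ahead of it; x points along the fingers, z is the direction in which the jaws open and shut, and the axes are right-handed (so a half turn about x gives the same grasp; the last joint's range is limited). The gripper opens to 85 mm and grips with 20 to 120 N. Pads are 22 mm wide; open, the fingers measure 114 mm over their backs; the gripper's body (76 mm by 85 mm) begins 54 mm behind the grasp point. The pads swing forward as they close: fully open they stand 13 mm farther back than shut.
Start: joints at [-1.181, 0.241, 0.005, 1.335, 0, 1.571], TCP at [0.19, -0.462, 0.405] pointing down, gripper open.
Joint ranges: [-2.72, 2.72], [-1.05, 1.87], [-1.09, 1.28], [-1.99, 2.15], [-1.42, 1.44], [-3.14, 3.14]. Speed limits (rad/s): [2.79, 2.79, 3.14, 3.14, 3.14, 3.14].

INTERFACE

Orientations are given as a unit quaternion [x, y, z, w].
In Python, from workcell import bot gives the robot as it stands.
- The arm moves only by the tool arm_command, never from a script. Its argument "moves" is one flat list of numbers, 7 for each row, row after row: the shift along the tool's x, y, z in m, then the turn, a rotation vector about the tool's x, y, z in rad, then the closure, from -1 (fully open) to 1 (shut). A call has 1 to 20 rows; each row shifts and turns the pose as measured when the row begins, along the tool's axes as they then stand; what a row does not reach is not made up. A row lasts 1/12 s, in which the tool goes at most 41.7 mm and 7.16 degrees, less where a joint would pass 70% of its speed; a pose out of reach is approached as far as the arm can. A call with a gripper value outside its range is refused whole. The fingers move at their own pace and stop on an object; the grip force is fixed at half the most. Time passes only in rows, so rows that do not move let the fingers close. It gives the time, the measured TCP pose, the force and the opening at its end, in the units of the state.
- bot.get_obs(): the state, without advancing time (a new reading comes with each control period).
- bot.camera(name): name is "scene" or "top" or "wrist"; returns the picture (384x512x3 uint8, red, green, blue); there is no depth.
- bot.get_calibration(name): a dict with "mtx" (3x3 intrinsics, pixels), "dist" ([k1, k2, p1, p2, k3] as OpenCV has them; the pictures are not rectified), "world_from_camera" (4x4, takes a point from camera to world coordinates); the wrist camera has in their place "mount" (4x4, takes a point from camera to tool coordinates, whose origin is the TCP and whose axes are the tool frame's). Camera axes: x right, y up, looking along -z (the intrinsics and any distortion apply to the point x, -y, -z); pixel columns grow to the right and rows downward; lengths in m; the calibration is good to about 2 mm. A picture is of the moment at which its call begins: read the wrist's pose just before it. get_calibration takes no time and is no camera call.
- bot.job_done(): hands the job in, once; it reports no verdict.
The state is a dict: "clock": time; "joint_pos": joint angles; "joint_vel": joint speeds; "tau": joint torques, N m; "eef_pos": TCP position; "tool_rot": TCP orientation; "ft_force": force on the tool from outside, world axes, zero at the start; "ft_torque": the same for the moment, N m; "grip_width": finger opening in m.
Only numpy, scipy, OpenCV 4.12 (cv2) and the standard library are available. Lean on these libraries where they do the work, as an engineer would, in place of code of your own. Each camera call takes 0.05 s, during which the arm holds its last target.

## Working session

There is one attempt and no reset: what is moved stays moved. The work goes in short steps, Python scripts to look and compute and a tool call to move; the robot and the scene stay as the last step left them, time stands still between calls to the robot, and variables do not carry over. Pictures are saved under pics/ and viewed, and the job is handed in when it is done.

Besides the shell and the picture viewer there is one more tool, called as a command line: name --argument value ..., lists and objects as JSON in quotes. arm_command: Moves the arm, as the interface text tells. Its arguments: {"type":"object","properties":{"moves":{"type":"array"}},"required":["moves"]}

```bash
ls; mkdir -p pics; python3 - <<'E'
from workcell import bot
import cv2
print(bot.get_obs())
for n in ["scene","top","wrist"]:
    c=bot.get_calibration(n); print(n,c)
    cv2.imwrite(f"pics/{n}0.png",bot.camera(n)[:,:,::-1])
E
```

```text
pics
{'clock': 0.0, 'joint_pos': array([-1.18098373e+00,  2.41428579e-01,  3.69607544e-03,  1.33521081e+00,
        2.36951249e-05,  1.57075915e+00]), 'joint_vel': array([-1.43744248e-03, -3.89733953e-04, -2.25550457e-05,  2.25694203e-05,
        7.90774603e-04, -6.79969518e-04]), 'tau': array([ 1.80631541e-03, -3.72315502e+01,  2.52409887e+01,  1.68182940e-02,
       -1.17017003e-04,  1.30934606e-05]), 'eef_pos': array([ 0.18990457, -0.46223139,  0.40379404]), 'tool_rot': array([ 0.39411407,  0.58800306, -0.39325487,  0.58675132]), 'ft_force': array([ 0.42278904, -0.71792088,  0.46702665]), 'ft_torque': array([-0.02170057,  0.01612554, -0.01795592]), 'grip_width': 0.08529909531680098}
scene {'mtx': array([[371.53140185,   0.        , 258.53699012],
       [  0.        , 371.53140185, 193.96426334],
       [  0.        ,   0.        ,   1.        ]]), 'dist': array([-0.08573697,  0.        ,  0.        ,  0.        ,  0.        ]), 'world_from_camera': array([[ 0.26763086, -0.5950373 ,  0.7578287 ,  1.34921782],
       [ 0.9633099 ,  0.18172652, -0.19750823, -0.16562606],
       [-0.
[... 515 characters left out ...]
  0.12609962,  0.99199978,  1.14257209],
       [ 0.        ,  0.        ,  0.        ,  1.        ]])}
wrist {'mtx': array([[283.4226951 ,   0.        , 257.05724656],
       [  0.        , 283.4226951 , 192.21636267],
       [  0.        ,   0.        ,   1.        ]]), 'dist': array([0.00821128, 0.        , 0.        , 0.        , 0.        ]), 'mount': array([[-9.45478950e-04,  2.71527631e-01, -9.62430180e-01,
         3.09348355e-02],
       [-1.39468906e-03,  9.62429316e-01,  2.71528758e-01,
         6.84047891e-02],
       [ 9.99998580e-01,  1.59901557e-03, -5.31260042e-04,
         3.70805750e-04],
       [ 0.00000000e+00,  0.00000000e+00,  0.00000000e+00,
         1.00000000e+00]])}
```

View pics/top0.png

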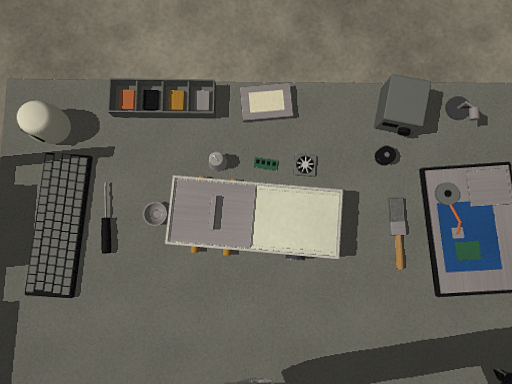

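View pics/scene0.png

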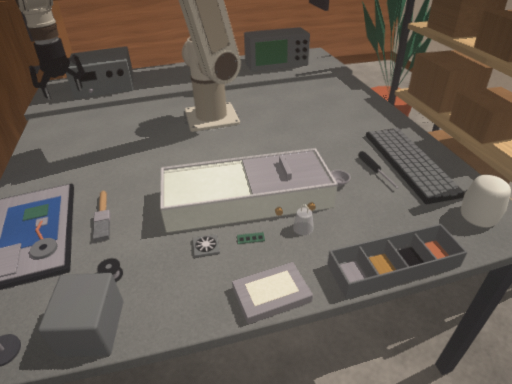

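The top view shows the box with outer corners near (174,177), (343,190), (339,258) and (165,245). The cover is on its left half, with the rib near (218,212). I'll zoom in for corners.

```bash
python3 - <<'E'
import cv2
im=cv2.imread("pics/top0.png")[165:270,155:355]
cv2.imwrite("pics/topz.png",cv2.resize(im,None,fx=4,fy=4,interpolation=cv2.INTER_CUBIC))
E
```

```text
(no output)
```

View pics/topz.png

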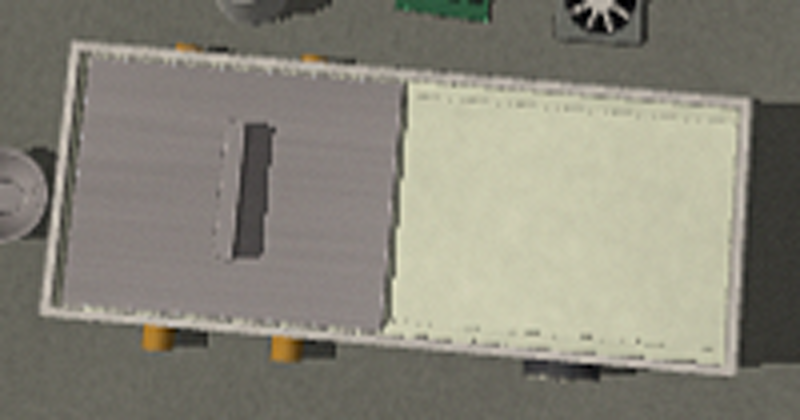

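```bash
cat > h.py <<'E'
import numpy as np, cv2
from scipy.spatial.transform import Rotation as R
from workcell import bot
def proj(P,c,W=None):
    W=np.array(c["world_from_camera"]) if W is None else W
    P=np.atleast_2d(P); q=(P-W[:3,3])@W[:3,:3]; q=q*[1,-1,-1]
    return cv2.projectPoints(q,np.zeros(3),np.zeros(3),c["mtx"],c["dist"])[0][:,0]
def ray(px,z,c,W=None):
    W=np.array(c["world_from_camera"]) if W is None else W
    u=cv2.undistortPoints(np.array(px,float).reshape(-1,1,2),c["mtx"],c["dist"])[:,0]
    d=np.c_[u[:,0],-u[:,1],-np.ones(len(u))]@W[:3,:3].T
    return W[:3,3]+d*((z-W[2,3])/d[:,2])[:,None]
def wristW():
    o=bot.get_obs(); T=np.eye(4); T[:3,:3]=R.from_quat(o["tool_rot"]).as_matrix(); T[:3,3]=o["eef_pos"]
    return T@bot.get_calibration("wrist")["mount"]
E
python3 - <<'E'
from h import *
from scipy.optimize import least_squares
c=bot.get_calibration("top")
px=np.array([(74,42),(751,98),(737,375),(40,315)])/4+[155,165]-0.375
P=ray(px,.082,c); print(P)
print([np.linalg.norm(P[i]-P[i-1]) for i in range(4)])
M=np.array([(.092,.23),(.092,-.23),(-.092,-.23),(-.092,.23)])
def box(p,m): cs,s=np.cos(p[2]),np.sin(p[2]); return np.array([p[0]+cs*m[:,0]-s*m[:,1],p[1]+s*m[:,0]+cs*m[:,1]]).T
f=lambda p:(box(p,M)-P[:,:2]).ravel()
r=least_squares(f,[.5,0,0]); print(r.x,r.fun*1e3)
rp=np.array([(232,122),(252,122),(232,258),(218,258)])/4+[155,165]-.375
Q=ray(rp,.102,c)[:,:2]-r.x[:2]; cs,s=np.cos(r.x[2]),np.sin(r.x[2])
print(Q@np.array([[cs,-s],[s,cs]]))
cv=ray((np.array([(404,82),(385,332),(88,55),(62,305)])/4+[155,165]-.375),.08,c)[:,:2]-r.x[:2]
print(cv@np.array([[cs,-s],[s,cs]]))
print("bystand bowl", ray([[155,213]],.026,c), "holder",ray([[217,161]],.04,c))
E
```

```text
[[ 0.6480327   0.23118476  0.082     ]
 [ 0.61501308 -0.22464236  0.082     ]
 [ 0.43181026 -0.21252063  0.082     ]
 [ 0.4652823   0.24631537  0.082     ]]
[np.float64(0.18337568429481135), np.float64(0.45702151160214516), np.float64(0.18360340649609727), np.float64(0.46005526573435523)]
[ 0.54003458  0.01008428 -0.07281107] [ 0.48988256  1.59742361  0.04599083 -1.35665688 -0.2636678  -0.09298847
 -0.27220559 -0.14777826]
[[ 0.04433019  0.11424683]
 [ 0.04543525  0.10112441]
 [-0.0444145   0.10537725]
 [-0.04517545  0.11445912]]
[[ 0.08345481  0.00412557]
 [-0.08388225  0.0023943 ]
 [ 0.08387525  0.21845562]
 [-0.08408618  0.21694241]]
bystand bowl [[0.54904733 0.29017489 0.026     ]] holder [[0.69678113 0.11848946 0.04      ]]
```

```bash
cat >> h.py <<'E'
BX=np.array([.5400,.0101,-.0728])
def b2w(x,y):
    cs,s=np.cos(BX[2]),np.sin(BX[2]); return np.array([BX[0]+cs*x-s*y,BX[1]+s*x+cs*y])
def goal(x,y,tipz,sgn=1,yaw=0.):
    a=BX[2]+yaw; zt=sgn*np.array([np.cos(a),np.sin(a),0]); xt=np.array([0,0,-1.]); yt=np.cross(zt,xt)
    D=R.from_matrix(np.c_[xt,yt,zt]); o=bot.get_obs(); C=R.from_quat(o["tool_rot"])
    t=np.r_[b2w(x,y),tipz+.173]
    print("tool z",C.as_matrix()[:,2].round(3),"rotvec",(C.inv()*D).as_rotvec().round(4),"shift cur",C.inv().apply(t-o["eef_pos"]).round(4),"shift after rot",D.inv().apply(t-o["eef_pos"]).round(4))
    return t
def where():
    o=bot.get_obs(); d=o["eef_pos"][:2]-BX[:2]; cs,s=np.cos(BX[2]),np.sin(BX[2])
    print("t",round(o["clock"],2),"box xy",(cs*d[0]+s*d[1]).round(4),(-s*d[0]+cs*d[1]).round(4),"tipz",(o["eef_pos"][2]-.173).round(4),"F",o["ft_force"].round(2),"j",o["joint_pos"].round(2),"w",round(o["grip_width"],3))
E
python3 - <<'E'
from h import *
where()
for s in (1,-1): print(goal(0,.150,.15,s))
E
```

```text
t 0.15 box xy -0.3148 -0.4966 tipz 0.231 F [-0.76 -0.24  0.03] j [-1.18  0.24  0.    1.34 -0.    1.57] w 0.085
tool z [ 0.38  -0.925 -0.002] rotvec [-1.1082e+00 -1.5000e-03 -9.0000e-04] shift cur [ 0.0817  0.5703 -0.438 ] shift after rot [0.081  0.6466 0.3148]
[0.55091036 0.15970269 0.323     ]
tool z [ 0.38  -0.925 -0.002] rotvec [ 2.0334e+00 -1.0000e-03  1.7000e-03] shift cur [ 0.0817  0.5703 -0.438 ] shift after rot [ 0.081  -0.6466 -0.3148]
[0.55091036 0.15970269 0.323     ]
```

arm_command --moves '[0,0,0,-0.111,0,0,0,0,0,0,-0.111,0,0,0,0,0,0,-0.111,0,0,0,0,0,0,-0.111,0,0,0,0,0,0,-0.111,0,0,0,0,0,0,-0.111,0,0,0,0,0,0,-0.111,0,0,0,0,0,0,-0.111,0,0,0,0,0,0,-0.111,0,0,0,0,0,0,-0.111,0,0,0]'

```text
clock: 0.98
eef_pos: [0.1894, -0.4612, 0.3998]
tool_rot: [0.01, 0.709, -0.003, 0.706]
ft_force: [-0.6, -0.1, 0.7]
grip_width: 0.0428
```

```bash
python3 - <<'E'
from h import *
where(); goal(0,.150,.15,1)
E
```

```text
t 0.98 box xy -0.3154 -0.4955 tipz 0.2268 F [-0.65 -0.07  0.68] j [-1.18  0.25 -0.    1.34 -0.    0.41] w 0.043
tool z [ 1.    -0.018 -0.005] rotvec [ 0.0549 -0.0048 -0.0103] shift cur [0.0817 0.6264 0.3507] shift after rot [0.0768 0.6455 0.3154]
```

arm_command --moves '[0,0,0,0.055,-0.005,-0.01,0,0,0.036,0.0175,0,0,0,0,0,0.036,0.0175,0,0,0,0,0,0.036,0.0175,0,0,0,0,0,0.036,0.0175,0,0,0,0,0,0.036,0.0175,0,0,0,0,0,0.036,0.0175,0,0,0,0,0,0.036,0.0175,0,0,0,0,0,0.036,0.0175,0,0,0,0,0,0.036,0.0175,0,0,0,0,0,0.036,0.0175,0,0,0,0,0,0.036,0.0175,0,0,0,0,0,0.036,0.0175,0,0,0,0,0,0.036,0.0175,0,0,0,0,0,0.036,0.0175,0,0,0,0,0,0.036,0.0175,0,0,0,0,0,0.036,0.0175,0,0,0,0,0,0.036,0.0175,0,0,0,0,0,0.036,0.0175,0,0,0,0,0,0,0,0,0,0,0]'

```text
clock: 2.65
eef_pos: [0.5633, 0.1865, 0.3914]
tool_rot: [0.029, 0.708, -0.028, 0.705]
ft_force: [0.4, -0.0, 0.0]
grip_width: 0.0426
```

```bash
python3 - <<'E'
from h import *
where(); goal(0,.150,.13,1)
for n in ["scene","wrist"]: cv2.imwrite(f"pics/{n}1.png",bot.camera(n)[:,:,::-1])
E
```

```text
t 2.65 box xy 0.0104 0.1776 tipz 0.2184 F [ 0.43 -0.04  0.03] j [0.32 0.44 0.25 1.39 0.   1.97] w 0.043
tool z [ 0.997 -0.081 -0.004] rotvec [-0.0081 -0.0036 -0.0003] shift cur [ 0.0885 -0.0278 -0.0099] shift after rot [ 0.0884 -0.0276 -0.0104]
```

View pics/wrist1.png

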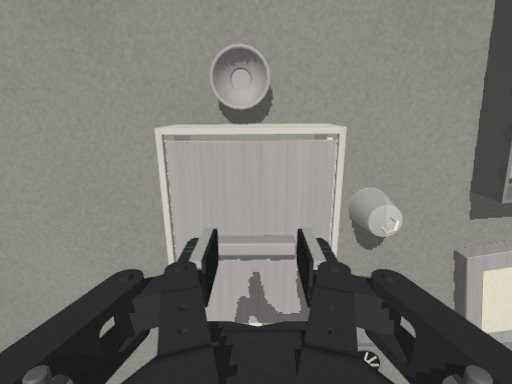

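arm_command --moves '[0,-0.014,-0.005,-0.008,-0.003,0,0,0.02,-0.014,-0.005,0,0,0,0,0.03,0,0,0,0,0,0,0.03,0,0,0,0,0,0,0,0,0,0,0,0,0,0,0,0,0,0,0,0]'

```text
clock: 3.25
eef_pos: [0.5453, 0.1478, 0.3126]
tool_rot: [0.027, 0.707, -0.03, 0.706]
ft_force: [1.0, -0.2, 0.9]
grip_width: 0.0427
```

```bash
python3 - <<'E'
from h import *
where(); goal(0,.150,.087,1)
for n in ["wrist"]: cv2.imwrite(f"pics/{n}2.png",bot.camera(n)[:,:,::-1])
cv2.imwrite("pics/s2.png",cv2.resize(bot.camera("scene")[100:260,150:390,::-1],None,fx=3,fy=3))
E
```

```text
t 3.25 box xy -0.0047 0.1378 tipz 0.1396 F [ 1.04 -0.17  0.86] j [ 0.27  0.42  0.02  1.17 -0.    1.92] w 0.043
tool z [ 0.997 -0.081 -0.001] rotvec [-0.0085 -0.0011  0.0048] shift cur [0.0526 0.0125 0.0047] shift after rot [0.0526 0.0122 0.0047]
```

View pics/s2.png

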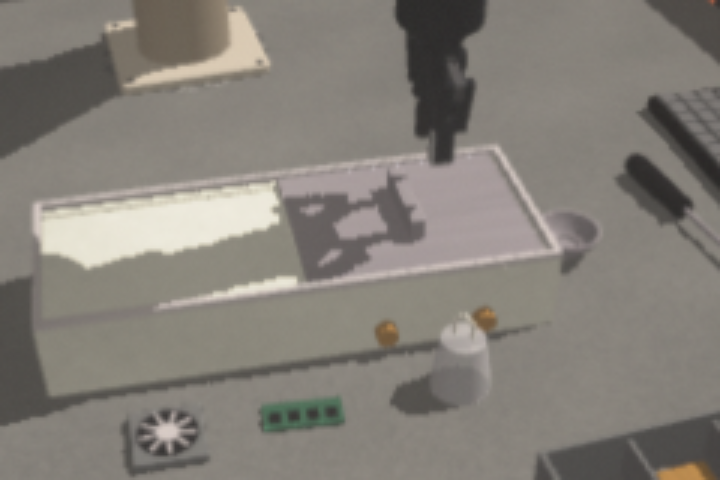

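View pics/wrist2.png

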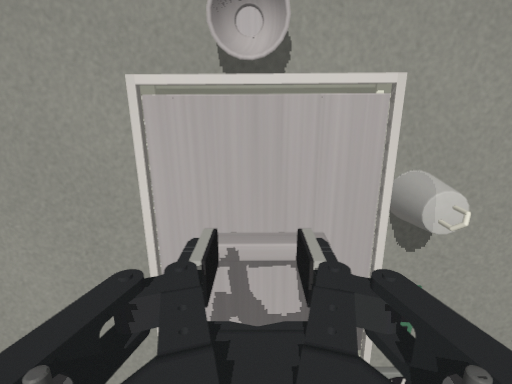

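arm_command --moves '[0,0.0125,0.0045,-0.008,0,0.004,0,0,0,0,0,0,0,0,0.02,0,0,0,0,0,0,0.015,0,0,0,0,0,0,0.01,0,0,0,0,0,0,0,0,0,0,0,0,0]'

```text
clock: 3.85
eef_pos: [0.5569, 0.1642, 0.278]
tool_rot: [0.027, 0.699, -0.022, 0.714]
ft_force: [0.0, -0.2, -0.1]
grip_width: 0.0429
```

```bash
python3 - <<'E'
from h import *
where(); goal(0,.150,.087,1)
cv2.imwrite("pics/s3.png",cv2.resize(bot.camera("scene")[130:220,240:360,::-1],None,fx=6,fy=6))
E
```

```text
t 3.85 box xy 0.0056 0.1549 tipz 0.105 F [ 0.01 -0.25 -0.14] j [ 0.29  0.47 -0.    1.08  0.    1.93] w 0.043
tool z [ 0.997 -0.07   0.02 ] rotvec [ 0.0025  0.0201 -0.008 ] shift cur [ 0.0179 -0.0051 -0.006 ] shift after rot [ 0.018  -0.0049 -0.0056]
```

View pics/s3.png

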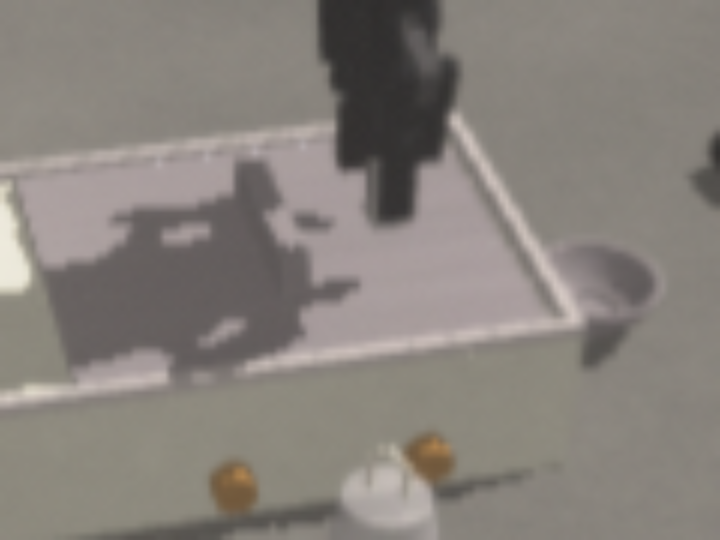

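```bash
python3 - <<'E'
from h import *
c=bot.get_calibration("scene"); o=bot.get_obs(); C=R.from_quat(o["tool_rot"])
for L in (.16,.166,.173,.18):
  for z in (.0215,.036):
    for y in (-.011,.011):
      print(L,z,y,(proj(o["eef_pos"]+C.apply([L,y,z]),c)[0]-[240,130])*6)
E
```

```text
0.16 0.0215 -0.011 [364.61773896 201.33884286]
0.16 0.0215 0.011 [412.01392371 194.77666132]
0.16 0.036 -0.011 [374.12312851 218.66426284]
0.16 0.036 0.011 [422.03040295 211.96557769]
0.166 0.0215 -0.011 [364.15038249 212.67879678]
0.166 0.0215 0.011 [411.3797527  206.09911407]
0.166 0.036 -0.011 [373.61407028 230.07372287]
0.166 0.036 0.011 [421.35066186 223.35753169]
0.173 0.0215 -0.011 [363.60794283 225.80713943]
0.173 0.0215 0.011 [410.64391312 219.20769941]
0.173 0.036 -0.011 [373.0233473  243.28105775]
0.173 0.036 0.011 [420.56207257 236.54512442]
0.18 0.0215 -0.011 [363.0685212  238.82712695]
0.18 0.0215 0.011 [409.91239378 232.2086266 ]
0.18 0.036 -0.011 [372.43603624 256.37781962]
0.18 0.036 0.011 [419.77824707 249.62286276]
```

arm_command --moves '[0,0,0,0,0.015,-0.005,0,0.01,0,-0.003,0,0,0,0,0.01,0,-0.003,0,0,0,0,0,0,0,0,0,0,0]'

```text
clock: 4.23
eef_pos: [0.5524, 0.1658, 0.2611]
tool_rot: [0.026, 0.703, -0.023, 0.711]
ft_force: [0.3, 0.3, 0.1]
grip_width: 0.0429
```

```bash
python3 - <<'E'
from h import *
where(); goal(0,.130,.084,1)
E
```

```text
t 4.23 box xy 0.0011 0.1561 tipz 0.0881 F [0.28 0.28 0.08] j [ 0.29  0.48 -0.03  1.05  0.    1.93] w 0.043
tool z [ 0.998 -0.07   0.011] rotvec [ 0.0031  0.0107 -0.0052] shift cur [ 0.0039 -0.0262 -0.0012] shift after rot [ 0.0041 -0.0261 -0.0011]
```

arm_command --moves '[0.002,-0.01,0,0,0.01,-0.004,0,0,-0.01,0,0,0,0,0,0,-0.012,0,0,0,0,0,0,-0.012,0,0,0,0,0,0,-0.012,0,0,0,0,0,0,-0.012,0,0,0,0,0]'

```text
clock: 4.73
eef_pos: [0.5469, 0.0937, 0.2583]
tool_rot: [0.025, 0.707, -0.022, 0.706]
ft_force: [0.7, 1.8, -0.6]
grip_width: 0.0427
```

```bash
python3 - <<'E'
from h import *
where(); goal(0,-.09,.085,1)
cv2.imwrite("pics/s4.png",cv2.resize(bot.camera("scene")[130:220,240:360,::-1],None,fx=6,fy=6))
E
```

```text
t 4.73 box xy 0.0008 0.0839 tipz 0.0853 F [ 0.7   1.78 -0.64] j [ 0.17  0.45 -0.09  1.03  0.    1.81] w 0.043
tool z [ 0.998 -0.066 -0.001] rotvec [ 0.0066 -0.001  -0.0035] shift cur [-0.0003 -0.1739 -0.0019] shift after rot [ 0.0003 -0.1739 -0.0008]
```

View pics/s4.png

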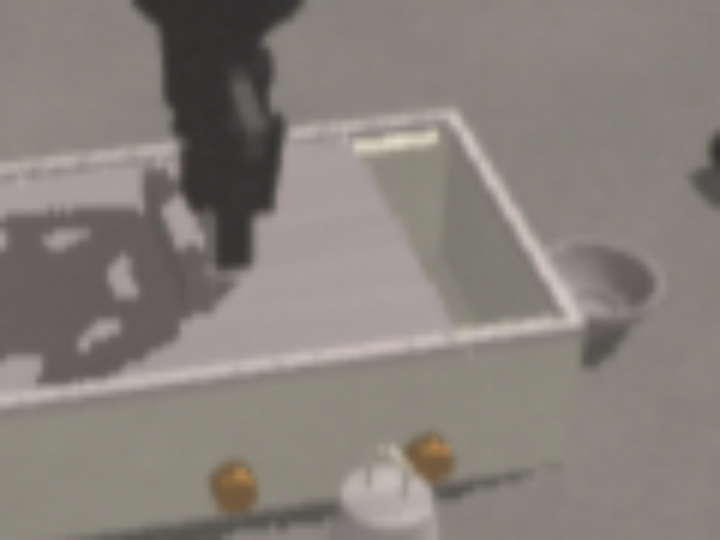

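arm_command --moves '[-0.0003,-0.014,0,0.006,0,0,0,-0.0003,-0.014,0,0,0,0,0,-0.0003,-0.014,0,0,0,0,0,-0.0003,-0.014,0,0,0,0,0,-0.0003,-0.014,0,0,0,0,0,-0.0003,-0.014,0,0,0,0,0,-0.0003,-0.014,0,0,0,0,0,-0.0003,-0.014,0,0,0,0,0,-0.0003,-0.014,0,0,0,0,0,-0.0003,-0.01,0,0,0,0,0]'

```text
clock: 5.62
eef_pos: [0.5339, -0.0556, 0.2619]
tool_rot: [0.031, 0.707, -0.026, 0.706]
ft_force: [0.8, 1.4, -1.3]
grip_width: 0.0428
```

```bash
python3 - <<'E'
from h import *
where(); goal(0,-.099,.085,1)
E
```

```text
t 5.62 box xy -0.0013 -0.066 tipz 0.0889 F [ 0.79  1.4  -1.3 ] j [-0.11  0.42 -0.14  1.02  0.01  1.55] w 0.043
tool z [ 0.997 -0.081 -0.001] rotvec [-0.0079 -0.0008 -0.0057] shift cur [ 0.0037 -0.033   0.0015] shift after rot [ 0.0039 -0.033   0.0013]
```

arm_command --moves '[0.002,-0.01,0.001,-0.004,0,0,0,0,-0.008,0,0,0,0,0,0,-0.006,0,0,0,0,0,0,-0.005,0,0,0,0,0,0,-0.004,0,0,0,0,0,0,-0.003,0,0,0,0,0]'

```text
clock: 6.12
eef_pos: [0.5317, -0.0925, 0.2605]
tool_rot: [0.035, 0.706, -0.018, 0.707]
ft_force: [0.6, 11.8, 1.8]
grip_width: 0.0426
```

```bash
python3 - <<'E'
from h import *
where(); goal(0,-.099,.085,1)
cv2.imwrite("pics/w5.png",bot.camera("wrist")[:,:,::-1])
E
```

```text
t 6.12 box xy -0.0008 -0.1029 tipz 0.0875 F [ 0.61 11.81  1.8 ] j [-0.18  0.42 -0.13  1.02  0.02  1.47] w 0.043
tool z [ 0.997 -0.075  0.   ] rotvec [-0.0021  0.0002 -0.0228] shift cur [0.0026 0.0039 0.0008] shift after rot [0.0025 0.0039 0.0008]
```

View pics/w5.png

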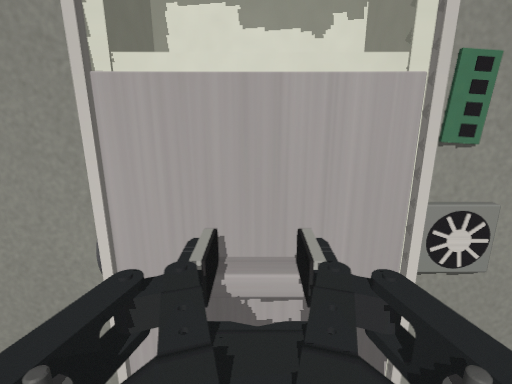

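The cover is at its end stop (force 11.8 N, finger at the expected y), and its edge has just passed the middle wall. I'll back off, rise and look into the chamber.

arm_command --moves '[0,0.008,0,0,0,0.01,0,0,0.012,0,0,0,0.01,0,-0.03,0.01,0,0,0,0,1,-0.03,0.01,0,0,0,0,1,-0.03,0.01,0,0,0,0,1,-0.03,0,0,0,0,0,1,0,0,0,0,0,0,1,0,0,0,0,0,0,1]'

```text
clock: 6.83
eef_pos: [0.5346, -0.0419, 0.3848]
tool_rot: [0.039, 0.708, -0.011, 0.705]
ft_force: [0.1, 0.4, -1.2]
grip_width: -0.0
```

```bash
python3 - <<'E'
from h import *
where()
np.save("W6.npy",wristW())
cv2.imwrite("pics/w6.png",bot.camera("wrist")[:,:,::-1])
t=bot.camera("top"); cv2.imwrite("pics/t6.png",t[:,:,::-1])
cv2.imwrite("pics/t6z.png",cv2.resize(t[165:270,155:355,::-1],None,fx=4,fy=4,interpolation=cv2.INTER_CUBIC))
E
```

```text
t 6.83 box xy -0.0016 -0.0522 tipz 0.2118 F [ 0.09  0.43 -1.2 ] j [-0.09  0.32  0.07  1.32  0.04  1.55] w -0.0
```

View pics/w6.png

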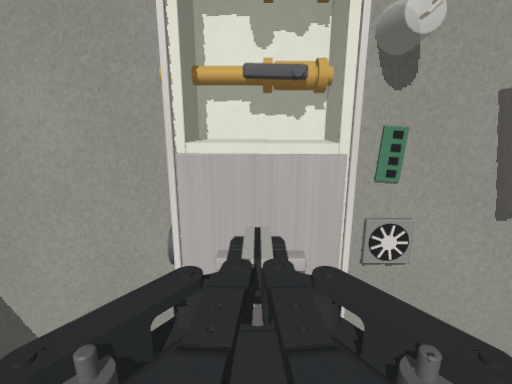

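View pics/t6z.png

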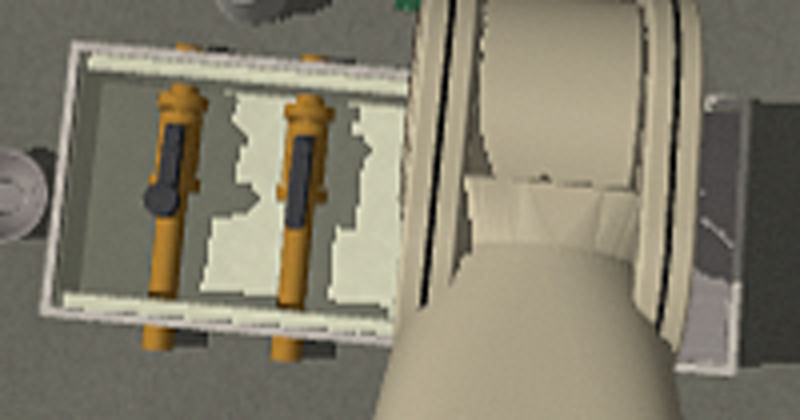

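The marked handle is the far one (y = 160 mm), with its boss at (162,198) in the zoomed top view. The plain handle is at y = 70 mm.

```bash
python3 - <<'E'
from h import *
c=bot.get_calibration("top")
cs,s=np.cos(BX[2]),np.sin(BX[2]); Rm=np.array([[cs,-s],[s,cs]])
f=lambda p,z:(ray(np.array(p)/4+[155,165]-.375,z,c)[:,:2]-BX[:2])@Rm
b=f([(162,198)],.066); print("boss",b,"angle",np.arctan2(b[0,1]-.16,.035-b[0,0]))
print("bar end",f([(175,126)],.052), "plain ends",f([(303,138),(297,225)],.052))
goal(-.008,.10,.13); goal(-.008,.12,.056)
E
```

```text
boss [[-0.00733111  0.16093918]] angle 0.022182899609696032
bar end [[0.04362171 0.15958393]] plain ends [[ 0.04273752  0.07082471]
 [-0.01722791  0.06931333]]
tool z [ 0.997 -0.072 -0.008] rotvec [ 0.0006 -0.0076 -0.0394] shift cur [ 0.0871  0.1492 -0.0056] shift after rot [ 0.0811  0.1525 -0.0064]
tool z [ 0.997 -0.072 -0.008] rotvec [ 0.0006 -0.0076 -0.0394] shift cur [ 0.1618  0.1663 -0.005 ] shift after rot [ 0.1551  0.1725 -0.0064]
```

arm_command --moves '[0,0,0,0,-0.007,-0.036,1,0,0.03,-0.002,0,0,0,1,0,0.035,-0.002,0,0,0,1,0.02,0.035,-0.002,0,0,0,1,0.03,0.035,0,0,0,0,1,0.02,0.02,0,0,0,0,1,0,0,0,0,0,0,1,0,0,0,0,0,0,1]'

```text
clock: 7.6
eef_pos: [0.5371, 0.1136, 0.3029]
tool_rot: [0.026, 0.712, -0.03, 0.701]
ft_force: [0.2, -0.1, -0.4]
grip_width: 0.0002
```

```bash
python3 - <<'E'
from h import *
where();goal(-.008,.118,.056)
E
```

```text
t 7.6 box xy -0.0104 0.1031 tipz 0.1299 F [ 0.16 -0.05 -0.37] j [ 0.21  0.41 -0.03  1.15 -0.    1.86] w 0.0
tool z [ 0.997 -0.079 -0.014] rotvec [-0.0065 -0.0144  0.0056] shift cur [0.0737 0.0154 0.0034] shift after rot [0.0739 0.0149 0.0024]
```

arm_command --moves '[0,0.013,0.002,-0.006,-0.013,0.005,1,0.015,0,0,0,0,0,1,0.02,0,0,0,0,0,1,0.015,0,0,0,0,0,1,0.008,0,0,0,0,0,1,0,0,0,0,0,0,1,0,0,0,0,0,0,1]'

```text
clock: 8.18
eef_pos: [0.5429, 0.1249, 0.2452]
tool_rot: [0.028, 0.704, -0.028, 0.709]
ft_force: [0.3, -0.1, 0.0]
grip_width: 0.0001
```

```bash
python3 - <<'E'
from h import *
where();goal(-.008,.118,.056);goal(-.009,.137,.056)
cv2.imwrite("pics/s7.png",cv2.resize(bot.camera("scene")[130:220,240:360,::-1],None,fx=6,fy=6))
np.save("W7.npy",wristW())
cv2.imwrite("pics/w7.png",bot.camera("wrist")[:,:,::-1])
E
```

```text
t 8.18 box xy -0.0055 0.1147 tipz 0.0722 F [ 0.25 -0.07  0.02] j [ 0.23  0.47 -0.1   0.99 -0.    1.88] w 0.0
tool z [ 0.997 -0.079  0.006] rotvec [-0.0067  0.0064 -0.0013] shift cur [ 0.0162  0.0033 -0.0026] shift after rot [ 0.0162  0.0033 -0.0025]
tool z [ 0.997 -0.079  0.006] rotvec [-0.0067  0.0064 -0.0013] shift cur [ 0.0163  0.0223 -0.0038] shift after rot [ 0.0162  0.0223 -0.0035]
```

View pics/s7.png

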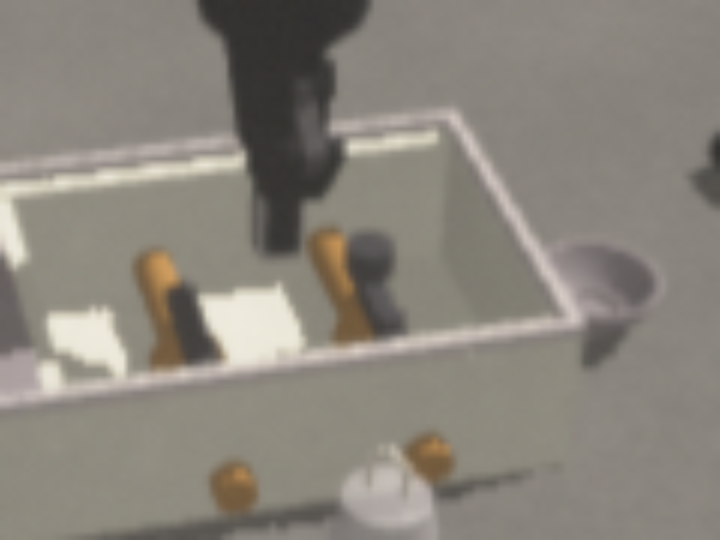

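View pics/w7.png

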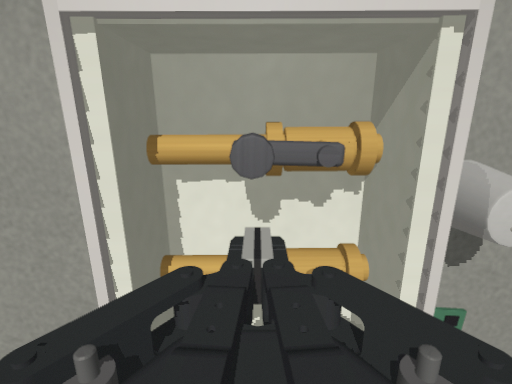

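Both valves are clearly visible, the boss is just beyond the finger, and the finger is lined up with it. I'll lower to z of about 56 mm and start pushing.

arm_command --moves '[0.008,0,-0.003,-0.006,0.006,0,1,0.008,0,0,0,0,0,1,0,0,0,0,0,0,1,0,0.008,0,0,0,0,1,0,0.008,0,0,0,0,1,0,0.004,0,0,0,0,1]'

```text
clock: 8.78
eef_pos: [0.5426, 0.1459, 0.2313]
tool_rot: [0.028, 0.704, -0.025, 0.709]
ft_force: [-0.1, 0.9, 0.2]
grip_width: -0.0
```

```bash
python3 - <<'E'
from h import *
where();goal(-.0135,.1555,.056);goal(-.0115,.175,.056)
E
```

```text
t 8.78 box xy -0.0073 0.1356 tipz 0.0583 F [-0.06  0.87  0.21] j [ 0.26  0.49 -0.11  0.97  0.    1.91] w -0.0
tool z [ 0.997 -0.075  0.006] rotvec [-0.0025  0.006  -0.0034] shift cur [ 0.0024  0.0199 -0.0063] shift after rot [ 0.0023  0.0199 -0.0062]
tool z [ 0.997 -0.075  0.006] rotvec [-0.0025  0.006  -0.0034] shift cur [ 0.0024  0.0394 -0.0043] shift after rot [ 0.0023  0.0394 -0.0042]
```

arm_command --moves '[0,0.006,-0.002,0,0.004,0,1,0.001,0.006,-0.002,0,0,0,1,0,0.006,-0.002,0,0,0,1,0,0.006,0,0,0,0,1,0,0.005,0.001,0,0,0,1,0,0,0,0,0,0,1]'

```text
clock: 9.28
eef_pos: [0.5405, 0.1781, 0.2313]
tool_rot: [0.025, 0.704, -0.028, 0.709]
ft_force: [0.4, -0.9, 0.1]
grip_width: 0.0
```

```bash
python3 - <<'E'
from h import *
where();goal(-.0115,.175,.056);goal(-.002,.192,.056)
cv2.imwrite("pics/w8.png",bot.camera("wrist")[:,:,::-1])
E
```

```text
t 9.28 box xy -0.0117 0.1676 tipz 0.0583 F [ 0.41 -0.92  0.13] j [ 0.32  0.5  -0.08  0.98 -0.01  1.97] w 0.0
tool z [ 0.997 -0.075  0.006] rotvec [-0.0026  0.0064  0.0034] shift cur [0.0023 0.0074 0.0002] shift after rot [0.0023 0.0074 0.0002]
tool z [ 0.997 -0.075  0.006] rotvec [-0.0026  0.0064  0.0034] shift cur [0.0023 0.0244 0.0096] shift after rot [0.0023 0.0244 0.0097]
```

View pics/w8.png

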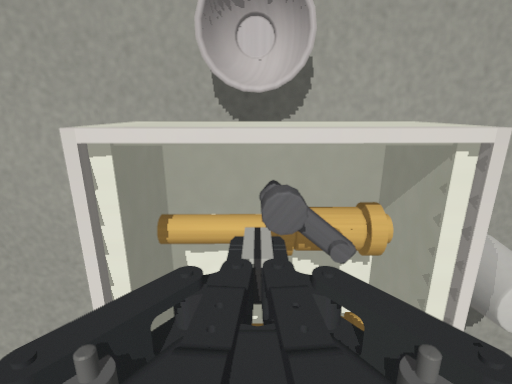

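arm_command --moves '[0,0.006,0.001,0,0.004,0,1,0,0.005,0.002,0,0,0,1,0,0.004,0.004,0,0,0,1,0,0.004,0.005,0,0,0,1,0,0.003,0.005,0,0,0,1,0,0,0,0,0,0,1]'

```text
clock: 9.83
eef_pos: [0.5586, 0.1999, 0.2303]
tool_rot: [0.025, 0.709, -0.029, 0.705]
ft_force: [-1.3, -2.8, 1.5]
grip_width: -0.0
```

```bash
python3 - <<'E'
from h import *
where();goal(.012,.201,.056)
cv2.imwrite("pics/w9.png",bot.camera("wrist")[:,:,::-1])
E
```

```text
t 9.83 box xy 0.0047 0.1907 tipz 0.0573 F [-1.28 -2.79  1.48] j [ 0.34  0.55 -0.    1.02 -0.    1.99] w -0.0
tool z [ 0.997 -0.076 -0.005] rotvec [-0.0029 -0.0054  0.0053] shift cur [0.0012 0.0104 0.0073] shift after rot [0.0013 0.0103 0.0073]
```

View pics/w9.png

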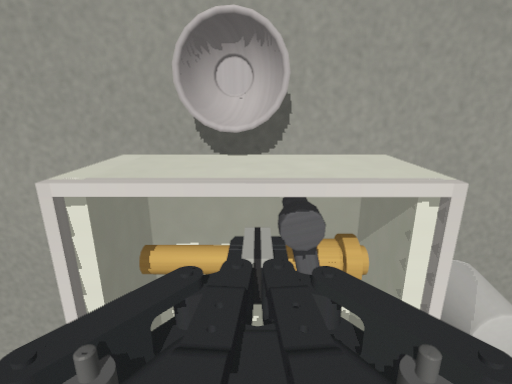

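arm_command --moves '[0,0.003,0.004,0,-0.004,0.003,1,0,0.003,0.004,0,0,0,1,0,0.001,0.004,0,0,0,1,0,0,0.004,0,0,0,1,0,0,0.003,0,0,0,1]'

```text
clock: 10.3
eef_pos: [0.5708, 0.2057, 0.2276]
tool_rot: [0.025, 0.717, -0.027, 0.696]
ft_force: [-10.4, -1.8, 6.8]
grip_width: 0.0
```

```bash
python3 - <<'E'
from h import *
where();goal(.017,.201,.056)
cv2.imwrite("pics/w10.png",bot.camera("wrist")[:,:,::-1])
E
```

```text
t 10.3 box xy 0.0165 0.1973 tipz 0.0546 F [-10.38  -1.83   6.8 ] j [0.34 0.59 0.05 1.06 0.01 1.99] w 0.0
tool z [ 0.997 -0.073 -0.029] rotvec [-0.0004 -0.0286  0.004 ] shift cur [-0.0014  0.0037  0.0005] shift after rot [-0.0014  0.0037  0.0005]
```

View pics/w10.png

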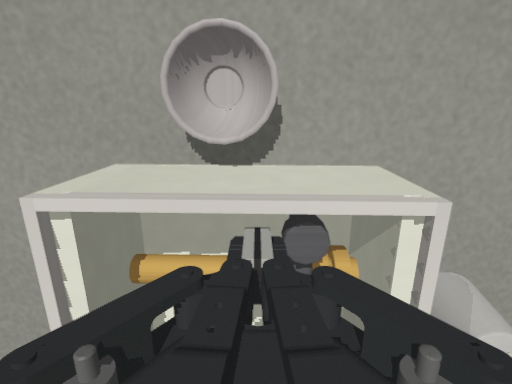

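Force climbs to about 10 N at the predicted stop position, so the handle looks fully round. I'll back off and check from above.

arm_command --moves '[-0.001,0,-0.008,0,-0.02,0,1,-0.004,0,-0.01,0,-0.008,0,1,-0.02,0,-0.005,0,0,0,1,-0.03,0,0,0,0,0,1,-0.03,0,0,0,0,0,1,-0.03,-0.03,0,0,0,0,1,-0.03,-0.04,-0.01,0,0,0,1,0,-0.04,-0.01,0,0,0,1,0,-0.04,-0.01,0,0,0,1,0,-0.04,-0.01,0,0,0,1,0,-0.04,-0.01,0,0,0,1,0,-0.04,-0.01,0,0,0,1,0,-0.04,-0.01,0,0,0,1,0,0,0,0,0,0,1,0,0,0,0,0,0,1]'

```text
clock: 11.6
eef_pos: [0.4687, -0.0939, 0.3744]
tool_rot: [0.028, 0.693, -0.014, 0.72]
ft_force: [0.4, 1.4, -0.1]
grip_width: -0.0002
```

```bash
python3 - <<'E'
from h import *
where()
t=bot.camera("top")
cv2.imwrite("pics/t11.png",cv2.resize(t[140:280,90:420,::-1],(792,336),interpolation=cv2.INTER_CUBIC))
cv2.imwrite("pics/t11z.png",cv2.resize(t[165:270,155:355,::-1],None,fx=4,fy=4,interpolation=cv2.INTER_CUBIC))
E
```

```text
t 11.6 box xy -0.0635 -0.1089 tipz 0.2014 F [ 0.43  1.45 -0.06] j [-0.2   0.2  -0.13  1.21  0.03  1.43] w -0.0
```

View pics/t11z.png

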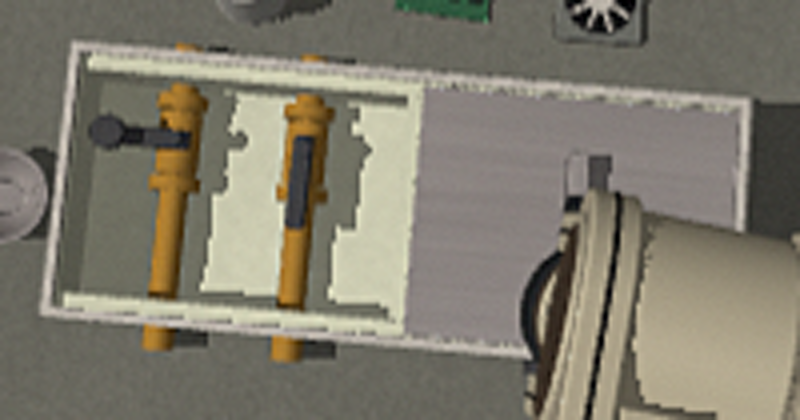

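View pics/t11.png

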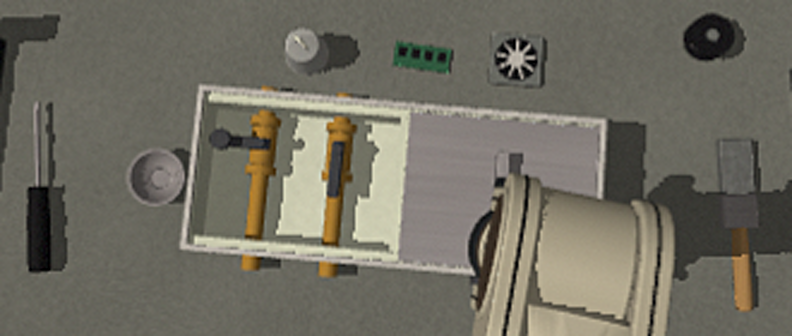

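```bash
python3 - <<'E'
from h import *
c=bot.get_calibration("top")
cs,s=np.cos(BX[2]),np.sin(BX[2]); Rm=np.array([[cs,-s],[s,cs]])
f=lambda p,z:(ray(np.array(p)/4+[155,165]-.375,z,c)[:,:2]-BX[:2])@Rm
b=f([(107,132)],.066); print("boss",b,"angle",np.arctan2(b[0,1]-.16,.035-b[0,0]))
e=f([(185,141)],.052); d=b-e; print(e,"bar dir",np.arctan2(d[0,1],-d[0,0]))
print("plain",f([(303,138),(297,225)],.052),"cover +y edge",f([(423,84),(407,335)],.08))
E
```

```text
boss [[0.03424993 0.20289498]] angle 1.5533119177346775
[[0.03384928 0.15164581]] bar dir 1.5786138861456376
plain [[ 0.04273752  0.07082471]
 [-0.01722791  0.06931333]] cover +y edge [[ 0.08320765 -0.00877701]
 [-0.08456749 -0.01227323]]
```

```bash
python3 - <<'E'
from workcell import bot
print(bot.job_done())
E
```

```text
the job is handed in; nothing more can be done
None
```

I pushed the cover by its rib onto the blank half until it met the end stop. Then I pushed the boss of the marked handle (the one at y = 160 mm) round to its stop, backed the arm off and handed the job in. The report gives no verdict, so the checks below are from my last top-camera picture at about 11.6 s.

- **Cover:** it lies flat, with its centre at y ≈ -117 mm, and the push force rose to 12 N at the stop.
- **Marked handle:** it measured 1.55 to 1.58 rad, and the push force reached about 10 N at its stop.
- **Plain handle:** it sits at the same pixels as before I pushed the marked handle. The cover hid it at the start, so I have no earlier view to compare.
- **Bystanders:** by eye they are all where they were; I did not measure them.
- **Arm:** the fingertips are about 100 mm above the rib and touch nothing.

No check failed or disagreed.

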